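# Pull the loose-capped oil bottle off the calibration bench

### The arm

A 7-joint arm with a two-finger parallel gripper is mounted at the origin on the work surface. World frame = base frame: x ahead of the robot, y to its left, z up, the work surface at z = 0. Lengths are in m, angles in rad, forces in N, time in s.
With the tool pointing down it reaches from about 0.4 to 0.85 m from the base axis. Payload 4.4 kg.
Tool frame: the origin (TCP) lies at the very end of the fingers, on their centre line; the grasp point (between the pads) lies 19 mm behind it; z points along the fingers, y is the line along which they close (so a half turn about z gives the same grasp; the last joint's range is limited). The gripper opens to 94 mm and grips with 3 to 60 N. Pads are 16 mm wide; open, the fingers measure 119 mm over their backs; the gripper's body (75 mm by 177 mm) begins 78 mm behind the grasp point.
Start: joints at [1.236, 0.628, 0.038, 1.517, -0.027, 0.996, -0.02], TCP at [0.173, -0.627, 0.205] pointing down, gripper open.
Joint ranges: [-3.06, 3.06], [-0.37, 2.12], [-1.25, 1.32], [0.18, 2.47], [-1.1, 4.24], [0.23, 1.98], [-2.94, 2.94]. Speed limits (rad/s): [2.57, 2.57, 3.14, 3.14, 3.14, 3.14, 3.14].

### API

Orientations are given as a unit quaternion [w, x, y, z].
In Python, from plant import ctrl gives the robot as it stands.
- The arm moves only by the tool drive_tool, never from a script. Its argument "moves" is a list of rows, each an object with "offset": the shift along the tool's x, y, z in units of 40 mm (1.0 is 40 mm), a list of three; "rot": the turn, a rotation vector about the tool's x, y, z in units of 6 degrees (1.0 is 6 degrees), a list of three; "gripper": the closure, from 0 (fully open) to 1 (shut). In form: [{"offset": [dx, dy, dz], "rot": [ax, ay, az], "gripper": gripper}, ...]. A call has 1 to 20 rows; each row shifts and turns the commanded pose from where the row before left it, along the tool's axes as they then stand; what a row does not reach is not made up. A row lasts 1/8 s, in which the tool goes at most 62.5 mm and 10.7 degrees, less where a joint would pass 70% of its speed; a pose out of reach is approached as far as the arm can. A call is refused whole if a number of a shift passes 1 or a number of a turn 1, either way. A call with a gripper value outside its range is refused whole. The fingers move at their own pace and stop on an object; the grip force is fixed at half the most. Time passes only in rows, so rows that do not move let the fingers close. It gives the time, the measured TCP pose, the force, the opening and the grip force at its end, in the units of the state.
- ctrl.get_state(): the state, without advancing time (a new reading comes with each control period).
- ctrl.get_image(name): name is "side" or "top"; returns (picture, depth): 400x640x3 uint8, blue, green, red; 400x640 float32, m along the optical axis (not along the pixel's ray), 0 where there is no reading.
- ctrl.camera_model(name): a dict with "vertical_fov" (degrees; the focal length in pixels is half the picture's height over the tangent of half this angle, whatever the lens; pixels are square), "cx", "cy" (the principal point, pixels), "camera_from_world" (4x4, takes a point from world to camera coordinates). Camera axes: x right, y up, looking along -z (the intrinsics and any distortion apply to the point x, -y, -z); pixel columns grow to the right and rows downward; lengths in m; the calibration is good to about 2 mm. A picture is of the moment at which its call begins. camera_model takes no time and is no camera call.
- ctrl.sign_off(): hands the job in; it is judged then, once.
The state is a dict: "clock": time; "joint_positions": joint angles; "qvel": joint speeds; "joint_torque": joint torques, N m; "eef_pos": TCP position; "tcp_rot": TCP orientation; "wrist_force": force on the tool from outside, world axes, zero at the start; "wrist_torque": the same for the moment, N m; "finger_gap": finger opening in m; "finger_force": force on a finger pad.
Only numpy, scipy, OpenCV 4.12 (cv2) and the standard library are available. Lean on these libraries where they do the work, as an engineer would, in place of code of your own. Each camera call takes 0.05 s, during which the arm holds its last target. There are 200 camera calls.

### The job

Of the two square oil bottles in the aluminium rack, one has its screw cap left loose: it stands up off the shoulder with bare neck showing beneath. While that bottle stands in the rack, test-twist its cap about a quarter turn, either way, then stand the bottle upright in the steel tray, setting it down rather than dropping it, and let go. Leave the tightly capped bottle standing in its place in the rack.

Things in the scene. Friction and masses are not known exactly. Their poses are not given: they have to be found in the camera images.
- loose_bottle: Loose-capped bottle, about 0.12 to 0.25 kg: white plastic, square body 56 x 56 mm, 75 mm high, shoulder to 83 mm, neck 26 mm across; black ribbed round cap 36 mm across on the bottle's axis, from 102 to 124 mm above the underside, 19 mm of bare neck below it. Origin: centre of underside, z up, x and y square to its faces. It stands in either pocket of the rack; it can be lifted by the cap.
- tight_bottle: Tight-capped bottle in the rack's other pocket: same bottle, but the cap spans 84 to 106 mm, no neck showing, top 18 mm lower. Origin and axes likewise. The rack is fixed aluminium: floor 6 mm thick, two 60 mm square pockets 34 mm deep, centres 116 mm apart, rim 40 mm above the bench; a pocket stops a bottle turning by more than about 6 degrees.
- loose_cap (a joint): Angle of the loose cap on its bottle in rad: 0 at the start, growing anticlockwise seen from above; it turns freely by up to 1.6 either way, against a light friction of 0.08 N m, stays where it is left, and neither rises nor comes off.
- tray: The steel tray: an open square tray fixed on the bench, 160 x 160 mm outside and 30 mm high, walls and floor 4 to 5 mm thick, empty. Origin at the centre of its underside, x and y along its sides, z up.
Mind the look-alikes: they are no part of the job. Leave any blue look-alike of the tray alone.

How it is judged:
On the way:
1. the loose cap is turned by at least 0.7 rad (40 degrees), either way, while its bottle still stands in the rack (within 20 mm of its start) ((value of joint loose_cap above 0.7 rad or value of joint loose_cap below -0.7 rad) and distance of loose_bottle from where it was at the start of the episode below 0.02 m), for 0.1 s.
At the end, for the whole second after the job is handed in: The loose-capped bottle stands upright (within 0.15 rad) and at rest on the floor of the steel tray, its centre within 55 mm of the tray's centre along each side, and the tight-capped bottle still stands upright in its pocket of the rack (within 15 mm of its start) (x of loose_bottle in the frame of tray between -0.055 and 0.055 m and y of loose_bottle in the frame of tray between -0.055 and 0.055 m and z of loose_bottle in the frame of tray below 0.012 m and angle between each of loose_bottle, tight_bottle's own z axis and vertical below 0.15 rad and linear speed of loose_bottle below 0.03 m/s and distance of tight_bottle from where it was at the start of the episode below 0.015 m); the robot touches nothing.
It fails at once if the loose-capped bottle is dropped (faster than 0.7 m/s while the fingers do not hold it) (linear speed of loose_bottle above 0.7 m/s and contact force between the fingers and loose_bottle below 0.1 N).
It fails at once if the tight-capped bottle is lifted out of its place (moved by more than 30 mm) (distance of tight_bottle from where it was at the start of the episode above 0.03 m).
It also fails if it takes over 48 s, if anything falls off the work surface, if the arm or the gripper's body presses on something with over 40 N, if the wrist force passes 120 N, or if a joint passes its speed limit or range.

## Working session

There is one attempt and no reset: what is moved stays moved. The work goes in short steps, Python scripts to look and compute and a tool call to move; the robot and the scene stay as the last step left them, time stands still between calls to the robot, and variables do not carry over. Pictures are saved under pics/ and viewed, at most 10 in all, crops included, and the job is handed in when it is done.

Besides the shell and the picture viewer there is one more tool, called after "Request:" as name(argument=value, ...) on one line, values as JSON. drive_tool: Moves the arm, as the interface text tells. Its arguments: {"type":"object","properties":{"moves":{"type":"array"}},"required":["moves"]}

```bash
mkdir -p pics; ls
python3 - <<'E'
from plant import ctrl
import cv2,numpy as np
s=ctrl.get_state();print(s['clock'],s['eef_pos'],s['tcp_rot'],s['finger_gap'])
for n in('top','side'):
    im,d=ctrl.get_image(n);cv2.imwrite(f'pics/{n}0.png',im);np.savez(f'{n}0.npz',im=im,d=d);print(n,ctrl.camera_model(n),(d>0).mean())
E
```

```text
pics
0.0 [ 0.17248785 -0.6260559   0.20461101] [-8.68321123e-04  9.90980416e-01  1.34003903e-01 -1.22069321e-04] 0.09424102495105975
top {'vertical_fov': 56.864886157658276, 'cx': 322.28313792927304, 'cy': 197.3141701018886, 'camera_from_world': array([[-0.02813822, -0.99910999, -0.03142402,  0.05986828],
       [ 0.98597901, -0.03291368,  0.16359119, -0.49201528],
       [-0.16447987, -0.02638026,  0.98602761, -0.89947598],
       [ 0.        ,  0.        ,  0.        ,  1.        ]])} 0.99601953125
side {'vertical_fov': 47.26113627707909, 'cx': 318.96944735501023, 'cy': 193.70947525777373, 'camera_from_world': array([[-0.95201575, -0.30593956,  0.00818509,  0.46751784],
       [ 0.20953814, -0.63207653,  0.74603822, -0.14095527],
       [-0.223069  ,  0.71195523,  0.66585282, -0.90902906],
       [ 0.        ,  0.        ,  0.        ,  1.        ]])} 0.9960859375
```

View pics/top0.png

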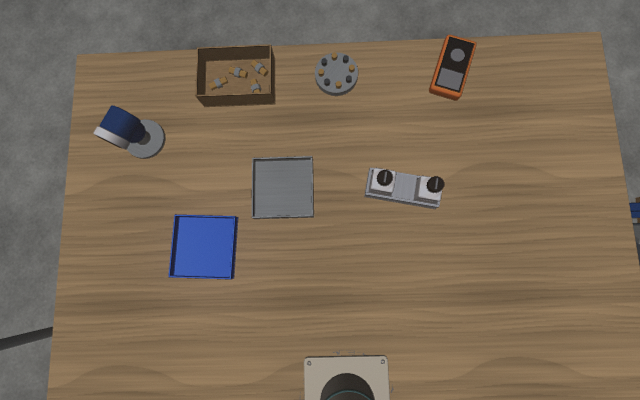

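View pics/side0.png

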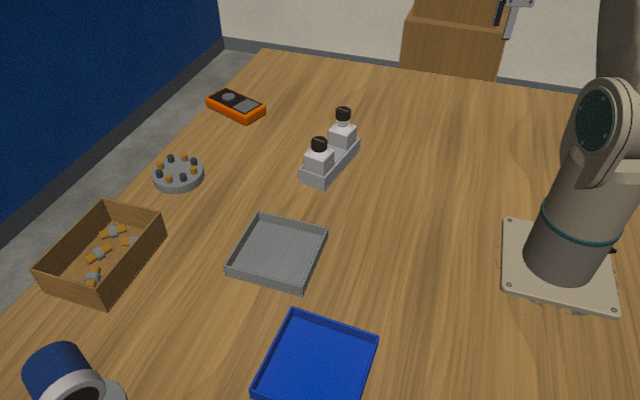

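The top view shows caps at (384,178) and (435,185) and the grey tray at (283,188). In the side view the far bottle, cap at (343,113), shows bare neck. It is the right-hand one in the top view. Next I'll measure.

```bash
cat > h.py <<'E'
import numpy as np,cv2
from plant import ctrl
def ray(n,u,v):
    m=ctrl.camera_model(n);T=m['camera_from_world'];f=200/np.tan(np.radians(m['vertical_fov']/2))
    R=T[:3,:3];return -R.T@T[:3,3], R.T@np.array([(u-m['cx'])/f,-(v-m['cy'])/f,-1.])
def onz(n,u,v,z):
    o,r=ray(n,u,v);return o+r*(z-o[2])/r[2]
def atd(n,u,v,d):
    o,r=ray(n,u,v);return o+r*d
def proj(n,p):
    m=ctrl.camera_model(n);T=m['camera_from_world'];f=200/np.tan(np.radians(m['vertical_fov']/2))
    c=T[:3,:3]@p+T[:3,3];return m['cx']+f*c[0]/-c[2],m['cy']-f*c[1]/-c[2]
def cloud(n,im,d):
    v,u=np.mgrid[:400,:640];o,_=ray(n,0,0)
    m=ctrl.camera_model(n);f=200/np.tan(np.radians(m['vertical_fov']/2))
    c=np.stack([(u-m['cx'])/f,-(v-m['cy'])/f,-np.ones(u.shape)],-1)
    return o+(c*d[...,None])@m['camera_from_world'][:3,:3]
E
python3 - <<'E'
from h import *
for n,caps in(('top',((384,178),(435,185))),('side',((319,144),(343,113)))):
    z=np.load(n+'0.npz');im,d=z['im'],z['d'];P=cloud(n,im,d)
    for u,v in caps:
        w=np.zeros((400,640),bool);w[v-14:v+15,u-14:u+15]=1
        m=w&(im.max(-1)<70)&(P[...,2]>.06)
        q=P[m];zt=np.percentile(q[:,2],95);t=q[q[:,2]>zt-.006]
        print(n,(u,v),'n',m.sum(),'ztop',zt,'topmid',(t.min(0)+t.max(0))/2,t.mean(0),np.ptp(t,0))
        # white
        w[:]=0;w[v-20:v+35,u-25:u+26]=1
        b=P[w&(im.min(-1)>150)&(P[...,2]>.055)];print('  white',len(b),b.mean(0) if len(b) else '')
    # tray & rack by height
    if n=='top':
        for nm,(x0,y0,x1,y1),lo,hi in(('tray',(235,145,330,235),.022,.036),('rack',(355,155,455,220),.03,.047)):
            w=np.zeros((400,640),bool);w[y0:y1,x0:x1]=1
            q=P[w&(P[...,2]>lo)&(P[...,2]<hi)];r=cv2.minAreaRect(q[:,:2].astype(np.float32));print(nm,len(q),r)
        g=cv2.inRange(im,(90,90,90),(170,170,170));
        w=np.zeros((400,640),bool);w[145:235,235:330]=1
        s=np.ptp(im.astype(int),-1)<18
        c=max(cv2.findContours((s&w).astype(np.uint8),0,2)[0],key=cv2.contourArea);r=cv2.minAreaRect(c);print(r)
        B=np.array([onz('top',*p,.02) [:2] for p in cv2.boxPoints(r)]);print(B,B.mean(0))
E
```

```text
top (384, 178) n 169 ztop 0.11384372736054585 topmid [ 0.52578782 -0.10645053  0.11145565] [ 0.52591409 -0.10587109  0.11176491] [0.03367162 0.03354541 0.00677967]
  white 204 [ 0.52017932 -0.10079331  0.08197982]
top (435, 185) n 195 ztop 0.1314520618897536 topmid [ 0.50268077 -0.21915048  0.1290323 ] [ 0.50163735 -0.21897172  0.12929804] [0.03577374 0.03451159 0.006838  ]
  white 238 [ 0.49548777 -0.20933414  0.08627978]
tray 461 ((0.5188493728637695, 0.1709914207458496), (0.20340315997600555, 0.18008317053318024), 89.8102798461914)
rack 934 ((0.5142016410827637, -0.16345253586769104), (0.18778643012046814, 0.07268556207418442), 78.25060272216797)
((281.48785400390625, 186.98838806152344), (61.36355972290039, 62.387081146240234), 88.63607025146484)
[[0.612653   0.23644325]
 [0.6105634  0.06961258]
 [0.44661163 0.0696946 ]
 [0.44787329 0.23192327]] [0.52942533 0.15191842]
side (319, 144) n 202 ztop 0.1135965849539407 topmid [0.40747191 0.28908045 0.40715782] [ 0.52390058 -0.09586497  0.11674157] [0.27125652 0.82409046 0.59890617]
  white 318 [ 0.51771015 -0.13174291  0.08336513]
side (343, 113) n 177 ztop 0.13158226552572905 topmid [ 0.50201615 -0.21686579  0.12942054] [ 0.50188058 -0.21512166  0.12990162] [0.03312863 0.0345905  0.00651079]
  white 192 [ 0.49882429 -0.20675693  0.08352827]
```

Run:
```python
import cv2
a=cv2.resize(cv2.imread('pics/top0.png')[150:225,350:460],None,fx=5,fy=5,interpolation=2);b=cv2.resize(cv2.imread('pics/side0.png')[95:195,285:375],None,fx=2.5,fy=3.75)
cv2.imwrite('pics/c.png',cv2.hconcat([a,b]))
```

```text
(no output)
```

View pics/c.png

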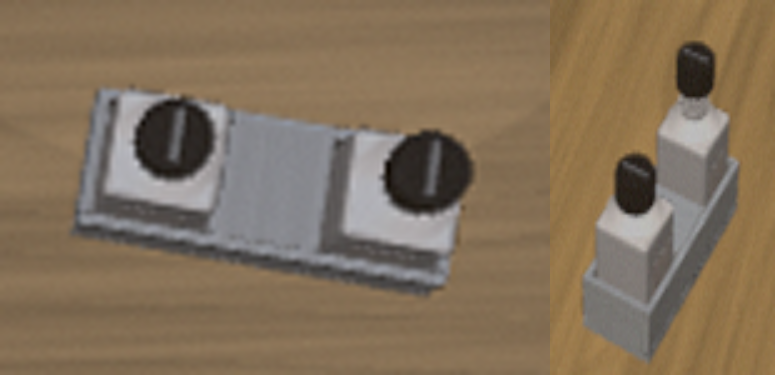

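Loose bottle is at about (0.502, -0.218), tight at (0.525, -0.106), tray at about (0.529, 0.152). I'll approach above the loose cap.

Request:
drive_tool(moves=[{"offset":[0.4,-0.3,0],"rot":[0,0,0],"gripper":0},{"offset":[0.7,-0.5,0],"rot":[0,0,0],"gripper":0},{"offset":[0.7,-0.5,0],"rot":[0,0,0],"gripper":0},{"offset":[0.7,-0.5,0],"rot":[0,0,0],"gripper":0},{"offset":[0.7,-0.5,0],"rot":[0,0,0],"gripper":0},{"offset":[0.7,-0.5,0],"rot":[0,0,0],"gripper":0},{"offset":[0.7,-0.5,0],"rot":[0,0,0],"gripper":0},{"offset":[0.7,-0.5,0],"rot":[0,0,0],"gripper":0},{"offset":[0.7,-0.5,0],"rot":[0,0,0],"gripper":0},{"offset":[0.7,-0.5,0],"rot":[0,0,0],"gripper":0},{"offset":[0.7,-0.5,0],"rot":[0,0,0],"gripper":0},{"offset":[0.7,-0.5,0],"rot":[0,0,0],"gripper":0},{"offset":[0.7,-0.5,0],"rot":[0,0,0],"gripper":0},{"offset":[0.7,-0.5,0],"rot":[0,0,0],"gripper":0},{"offset":[0.7,-0.5,0],"rot":[0,0,0],"gripper":0},{"offset":[0.4,-0.3,0],"rot":[0,0,0],"gripper":0},{"offset":[0,0,0],"rot":[0,0,0],"gripper":0},{"offset":[0,0,0],"rot":[0,0,0],"gripper":0}])

```text
clock: 2.35
eef_pos: [0.4996, -0.2221, 0.2054]
tcp_rot: [0.0, 0.991, 0.133, -0.001]
wrist_force: [-0.2, 0.3, -0.9]
finger_gap: 0.094
finger_force: 0.0
```

```bash
cat >> h.py <<'E'
from scipy.spatial.transform import Rotation
def delta(target):
    s=ctrl.get_state();w,x,y,z=s['tcp_rot'];R=Rotation.from_quat([x,y,z,w]).as_matrix()
    print('t',s['clock'],'tcp',s['eef_pos'].round(4),'toolz',R[:,2].round(3),'gap',s['finger_gap'],'F',s['finger_force'],'wf',np.round(s['wrist_force'],2),np.round(s['wrist_torque'],3))
    print('q',np.round(s['joint_positions'],2),'units',(R.T@(np.array(target)-s['eef_pos'])/.04).round(2))
E
python3 -c "
from h import *
delta([.502,-.218,.1])"
```

```text
t 2.35 tcp [ 0.4996 -0.2221  0.2054] toolz [-0.001 -0.001 -1.   ] gap 0.09399485011532117 F 0.0 wf [-0.15  0.34 -0.91] [-0.028  0.008  0.019]
q [ 0.36  0.48  0.01  1.81 -0.01  0.85 -0.93] units [ 0.09 -0.08  2.64]
```

Request:
drive_tool(moves=[{"offset":[0.09,-0.08,0.4],"rot":[0,0,0],"gripper":0},{"offset":[0,0,0.5],"rot":[0,0,0],"gripper":0},{"offset":[0,0,0.5],"rot":[0,0,0],"gripper":0},{"offset":[0,0,0.5],"rot":[0,0,0],"gripper":0},{"offset":[0,0,0.4],"rot":[0,0,0],"gripper":0},{"offset":[0,0,0.3],"rot":[0,0,0],"gripper":0},{"offset":[0,0,0],"rot":[0,0,0],"gripper":0.3},{"offset":[0,0,0],"rot":[0,0,0],"gripper":0.5},{"offset":[0,0,0],"rot":[0,0,0],"gripper":1},{"offset":[0,0,0],"rot":[0,0,0],"gripper":1},{"offset":[0,0,0],"rot":[0,0,0],"gripper":1},{"offset":[0,0,0],"rot":[0,0,0],"gripper":1},{"offset":[0,0,0],"rot":[0,0,0],"gripper":1},{"offset":[0,0,0],"rot":[0,0,0],"gripper":1}])

```text
clock: 4.1
eef_pos: [0.5037, -0.2173, 0.1017]
tcp_rot: [0.0, 0.991, 0.134, 0.0]
wrist_force: [0.7, -1.9, 0.7]
finger_gap: 0.0353
finger_force: 30.0
```

```bash
python3 -c "
from h import *
delta([.502,-.218,.1])
for n in('top','side'):
    im,d=ctrl.get_image(n);cv2.imwrite(f'pics/{n}1.png',im)
cv2.imwrite('pics/s1c.png',cv2.resize(im[60:210,250:450],None,fx=3,fy=3))"
```

```text
t 4.1 tcp [ 0.5037 -0.2173  0.1017] toolz [ 0.001 -0.    -1.   ] gap 0.03529719218584964 F 29.999936521053314 wf [ 0.71 -1.95  0.7 ] [-0.267 -0.136  0.005]
q [ 0.35  0.63  0.01  1.9  -0.01  0.61 -0.94] units [-0.04  0.01  0.04]
```

View pics/s1c.png

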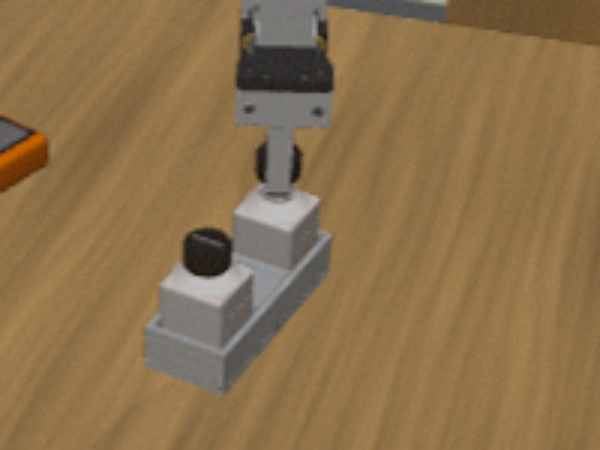

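The fingers hold the cap squarely (around (280,165) in the crop). Now the anticlockwise twist.

Request:
drive_tool(moves=[{"offset":[0,0,0],"rot":[0,0,-0.5],"gripper":1},{"offset":[0,0,0],"rot":[0,0,-1],"gripper":1},{"offset":[0,0,0],"rot":[0,0,-1],"gripper":1},{"offset":[0,0,0],"rot":[0,0,-1],"gripper":1},{"offset":[0,0,0],"rot":[0,0,-1],"gripper":1},{"offset":[0,0,0],"rot":[0,0,-1],"gripper":1},{"offset":[0,0,0],"rot":[0,0,-1],"gripper":1},{"offset":[0,0,0],"rot":[0,0,-1],"gripper":1},{"offset":[0,0,0],"rot":[0,0,-1],"gripper":1},{"offset":[0,0,0],"rot":[0,0,-1],"gripper":1},{"offset":[0,0,0],"rot":[0,0,-1],"gripper":1},{"offset":[0,0,0],"rot":[0,0,-1],"gripper":1},{"offset":[0,0,0],"rot":[0,0,-1],"gripper":1},{"offset":[0,0,0],"rot":[0,0,-0.5],"gripper":1},{"offset":[0,0,0],"rot":[0,0,0],"gripper":1},{"offset":[0,0,0],"rot":[0,0,0],"gripper":1},{"offset":[0,0,0],"rot":[0,0,0],"gripper":1}])

```text
clock: 6.32
eef_pos: [0.5025, -0.2176, 0.1016]
tcp_rot: [-0.0, 0.686, 0.727, -0.001]
wrist_force: [-2.5, -3.4, 5.7]
finger_gap: 0.0353
finger_force: 30.0
```

```bash
python3 -c "
from h import *
delta([.529,.152,.25])
for n in('top','side'):
    im,d=ctrl.get_image(n);cv2.imwrite(f'pics/{n}2.png',im)
    c=im[130:240,330:490] if n=='top' else im[70:180,280:440]
    cv2.imwrite(f'pics/{n}2c.png',cv2.resize(c,None,fx=2.4,fy=2.4))
cv2.imwrite('pics/c2.png',cv2.hconcat([cv2.imread('pics/top2c.png'),cv2.imread('pics/side2c.png')]))"
```

```text
t 6.325 tcp [ 0.5025 -0.2176  0.1016] toolz [-0.002 -0.001 -1.   ] gap 0.03525487204696638 F 30.00108540058136 wf [-2.53 -3.4   5.69] [-0.959  0.901 -0.085]
q [ 0.61  0.65 -0.38  1.9   0.37  0.67  0.06] units [ 9.18  1.2  -3.72]
```

View pics/c2.png

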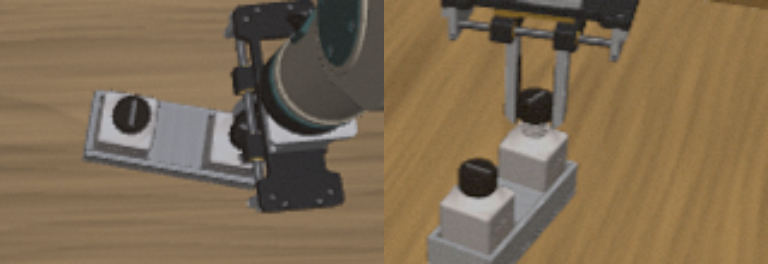

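The bottle is still seated and the cap has turned with the hand (78°, torque 0.085 N m, so it didn't slip). Now lift and carry.

Request:
drive_tool(moves=[{"offset":[0,0,-0.15],"rot":[0,0,0],"gripper":1},{"offset":[0,0,-0.25],"rot":[0,0,0],"gripper":1},{"offset":[0,0,-0.3],"rot":[0,0,0],"gripper":1},{"offset":[0,0,-0.4],"rot":[0,0,0],"gripper":1},{"offset":[0,0,-0.4],"rot":[0,0,0],"gripper":1},{"offset":[0,0,-0.4],"rot":[0,0,0],"gripper":1},{"offset":[0,0,-0.4],"rot":[0,0,0],"gripper":1},{"offset":[0,0,-0.4],"rot":[0,0,0],"gripper":1},{"offset":[0,0,-0.4],"rot":[0,0,0],"gripper":1},{"offset":[0,0,-0.3],"rot":[0,0,0],"gripper":1},{"offset":[0,0,-0.3],"rot":[0,0,0],"gripper":1},{"offset":[0,0,0],"rot":[0,0,0],"gripper":1},{"offset":[0,0,0],"rot":[0,0,0],"gripper":1}])

```text
clock: 8.05
eef_pos: [0.5029, -0.2169, 0.2491]
tcp_rot: [-0.0, 0.686, 0.728, -0.0]
wrist_force: [-0.2, 0.4, -2.2]
finger_gap: 0.0355
finger_force: 30.0
```

Request:
drive_tool(moves=[{"offset":[0.15,0.03,0],"rot":[0,0,0],"gripper":1},{"offset":[0.3,0.05,0],"rot":[0,0,0],"gripper":1},{"offset":[0.5,0.06,0],"rot":[0,0,0],"gripper":1},{"offset":[0.6,0.08,0],"rot":[0,0,0],"gripper":1},{"offset":[0.6,0.08,0],"rot":[0,0,0],"gripper":1},{"offset":[0.6,0.08,0],"rot":[0,0,0],"gripper":1},{"offset":[0.6,0.08,0],"rot":[0,0,0],"gripper":1},{"offset":[0.6,0.08,0],"rot":[0,0,0],"gripper":1},{"offset":[0.6,0.08,0],"rot":[0,0,0],"gripper":1},{"offset":[0.6,0.08,0],"rot":[0,0,0],"gripper":1},{"offset":[0.6,0.08,0],"rot":[0,0,0],"gripper":1},{"offset":[0.6,0.08,0],"rot":[0,0,0],"gripper":1},{"offset":[0.6,0.08,0],"rot":[0,0,0],"gripper":1},{"offset":[0.6,0.08,0],"rot":[0,0,0],"gripper":1},{"offset":[0.6,0.08,0],"rot":[0,0,0],"gripper":1},{"offset":[0.5,0.06,0],"rot":[0,0,0],"gripper":1},{"offset":[0.3,0.05,0],"rot":[0,0,0],"gripper":1},{"offset":[0.15,0.03,0],"rot":[0,0,0],"gripper":1},{"offset":[0,0,0],"rot":[0,0,0],"gripper":1},{"offset":[0,0,0],"rot":[0,0,0],"gripper":1}])

```text
clock: 10.55
eef_pos: [0.5313, 0.1484, 0.2494]
tcp_rot: [0.0, 0.686, 0.727, -0.0]
wrist_force: [0.5, -0.5, -3.1]
finger_gap: 0.0355
finger_force: 30.0
```

```bash
python3 -c "
from h import *
delta([.529,.152,.101])
for n in('top','side'):
    im,d=ctrl.get_image(n);cv2.imwrite(f'pics/{n}3.png',im)"
```

```text
t 10.55 tcp [0.5313 0.1484 0.2494] toolz [-0.    -0.001 -1.   ] gap 0.035515173358278196 F 29.99934285879135 wf [ 0.46 -0.47 -3.05] [-0.01  -0.069  0.034]
q [ 0.02  0.48 -0.52  1.73  0.27  1.01 -0.53] units [ 0.1  -0.05  3.71]
```

View pics/side3.png

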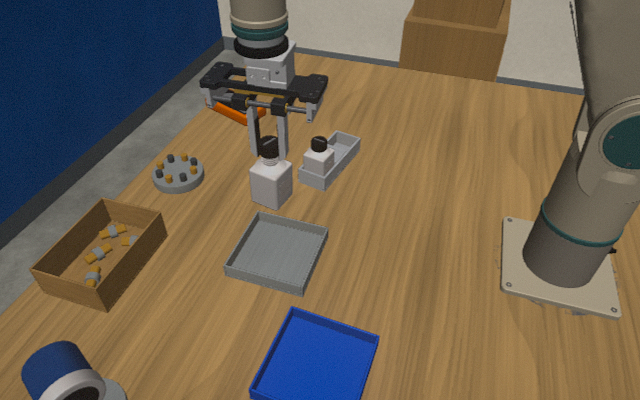

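The bottle hangs upright at (271,175), above and behind the tray centre at (277,250) in the picture. I'll go down most of the way.

Request:
drive_tool(moves=[{"offset":[0.1,-0.05,0.2],"rot":[0,0,0],"gripper":1},{"offset":[0,0,0.4],"rot":[0,0,0],"gripper":1},{"offset":[0,0,0.5],"rot":[0,0,0],"gripper":1},{"offset":[0,0,0.5],"rot":[0,0,0],"gripper":1},{"offset":[0,0,0.4],"rot":[0,0,0],"gripper":1},{"offset":[0,0,0.3],"rot":[0,0,0],"gripper":1},{"offset":[0,0,0.2],"rot":[0,0,0],"gripper":1},{"offset":[0,0,0],"rot":[0,0,0],"gripper":1},{"offset":[0,0,0],"rot":[0,0,0],"gripper":1}])

```text
clock: 11.78
eef_pos: [0.5294, 0.1535, 0.1499]
tcp_rot: [0.0, 0.686, 0.728, 0.0]
wrist_force: [1.7, 0.4, -2.7]
finger_gap: 0.0356
finger_force: 30.0
```

```bash
python3 -c "
from h import *
delta([.529,.152,.1])
print(onz('side',277,250,.005),onz('top',281.5,187,.02))
im,d=ctrl.get_image('side');cv2.imwrite('pics/side4.png',im)
cv2.imwrite('pics/s4c.png',cv2.resize(im[60:310,180:400],None,fx=2,fy=2))"
```

```text
t 11.775 tcp [0.5294 0.1535 0.1499] toolz [ 0.001  0.    -1.   ] gap 0.03558058517842446 F 29.999350011348724 wf [ 1.74  0.39 -2.74] [-0.008 -0.119 -0.04 ]
q [-0.03  0.59 -0.46  1.85  0.36  0.78 -0.62] units [-0.04 -0.01  1.25]
[0.5351755  0.14052911 0.005     ] [0.52824445 0.15167574 0.02      ]
```

View pics/s4c.png

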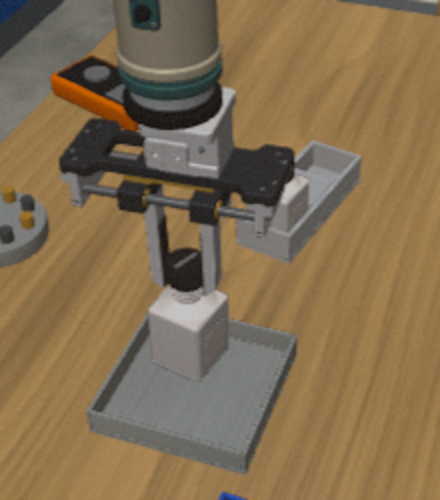

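The bottle is over the tray's middle, about 50 mm above its floor, and both views agree on the centre. Now the last part of the descent.

Request:
drive_tool(moves=[{"offset":[0,0,0.2],"rot":[0,0,0],"gripper":1},{"offset":[0,0,0.3],"rot":[0,0,0],"gripper":1},{"offset":[0,0,0.3],"rot":[0,0,0],"gripper":1},{"offset":[0,0,0.2],"rot":[0,0,0],"gripper":1},{"offset":[0,0,0.1],"rot":[0,0,0],"gripper":1},{"offset":[0,0,0.05],"rot":[0,0,0],"gripper":1},{"offset":[0,0,0.03],"rot":[0,0,0],"gripper":1},{"offset":[0,0,0.03],"rot":[0,0,0],"gripper":1},{"offset":[0,0,0],"rot":[0,0,0],"gripper":1},{"offset":[0,0,0],"rot":[0,0,0],"gripper":1}])

```text
clock: 13.08
eef_pos: [0.5291, 0.1532, 0.1012]
tcp_rot: [0.0, 0.686, 0.728, 0.0]
wrist_force: [0.0, 0.0, -2.9]
finger_gap: 0.0355
finger_force: 30.0
```

Request:
drive_tool(moves=[{"offset":[0,0,0.03],"rot":[0,0,0],"gripper":1},{"offset":[0,0,0],"rot":[0,0,0],"gripper":1},{"offset":[0,0,0],"rot":[0,0,0],"gripper":1}])

```text
clock: 13.45
eef_pos: [0.529, 0.1532, 0.0999]
tcp_rot: [0.0, 0.686, 0.728, 0.0]
wrist_force: [-0.7, -0.0, -2.4]
finger_gap: 0.0353
finger_force: 30.0
```

Request:
drive_tool(moves=[{"offset":[0,0,0.03],"rot":[0,0,0],"gripper":1},{"offset":[0,0,0],"rot":[0,0,0],"gripper":1},{"offset":[0,0,0],"rot":[0,0,0],"gripper":1}])

```text
clock: 13.82
eef_pos: [0.5296, 0.1532, 0.0994]
tcp_rot: [0.001, 0.686, 0.728, 0.0]
wrist_force: [1.2, -1.3, 5.0]
finger_gap: 0.0351
finger_force: 30.0
```

It has touched down. Release and rise.

Request:
drive_tool(moves=[{"offset":[0,0,0],"rot":[0,0,0],"gripper":0.55},{"offset":[0,0,0],"rot":[0,0,0],"gripper":0.5},{"offset":[0,0,0],"rot":[0,0,0],"gripper":0.3},{"offset":[0,0,0],"rot":[0,0,0],"gripper":0},{"offset":[0,0,0],"rot":[0,0,0],"gripper":0},{"offset":[0,0,0],"rot":[0,0,0],"gripper":0},{"offset":[0,0,-0.2],"rot":[0,0,0],"gripper":0},{"offset":[0,0,-0.4],"rot":[0,0,0],"gripper":0},{"offset":[0,0,-0.6],"rot":[0,0,0],"gripper":0},{"offset":[0,0,-0.6],"rot":[0,0,0],"gripper":0},{"offset":[0,0,-0.6],"rot":[0,0,0],"gripper":0},{"offset":[0,0,-0.4],"rot":[0,0,0],"gripper":0},{"offset":[0,0,-0.2],"rot":[0,0,0],"gripper":0},{"offset":[0,0,0],"rot":[0,0,0],"gripper":0},{"offset":[0,0,0],"rot":[0,0,0],"gripper":0}])

```text
clock: 15.7
eef_pos: [0.5285, 0.153, 0.218]
tcp_rot: [-0.0, 0.686, 0.728, -0.001]
wrist_force: [0.5, -0.3, -0.3]
finger_gap: 0.0942
finger_force: 0.0
```

```bash
python3 -c "
from h import *
delta([.529,.152,.1])
im,d=ctrl.get_image('side');cv2.imwrite('pics/side5.png',im)
cv2.imwrite('pics/s5c.png',cv2.resize(im[60:310,180:400],None,fx=2,fy=2))"
```

```text
t 15.7 tcp [0.5285 0.153  0.218 ] toolz [-0.001 -0.    -1.   ] gap 0.09422870370482771 F 0.0 wf [ 0.47 -0.31 -0.29] [-0.036 -0.052 -0.016]
q [ 0.    0.51 -0.51  1.77  0.3   0.94 -0.57] units [-0.02  0.01  2.95]
```

View pics/s5c.png

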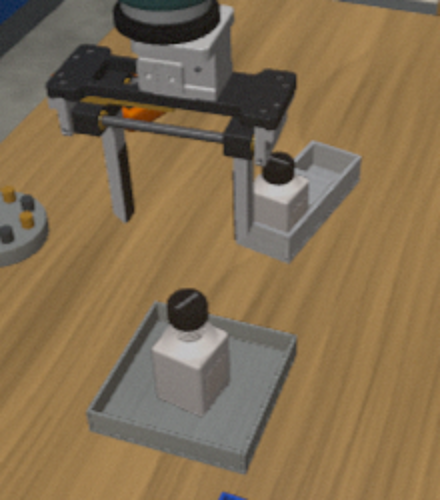

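The bottle stands upright on the tray floor at about (190,365) in the crop. The tight bottle is still in the rack and the gripper is clear of everything, so I'm handing in.

```bash
python3 -c "
from plant import ctrl
print(ctrl.sign_off())"
```

```text
the job is handed in; nothing more can be done
None
```

I turned the loose cap about 78° anticlockwise in the rack, then stood that bottle upright in the steel tray and let go; the tight bottle stayed in its pocket, and I handed the job in at about 16 s with no verdict returned.

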